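# Touch check along a cured paint streak

## Robot

A 6-joint arm with a two-finger parallel gripper is mounted at the origin on the work surface. World frame = base frame: x ahead of the robot, y to its left, z up, the work surface at z = 0. Lengths are in m, angles in rad, forces in N, time in s.
With the tool pointing down it reaches from about 0.35 to 0.925 m from the base axis. Payload 6.4 kg.
Tool frame: the origin (TCP) lies midway between the tips of the shut fingers; the grasp point (between the pads) lies 19 mm behind it; x points along the fingers, z is the direction in which the jaws open and shut, and the axes are right-handed (so a half turn about x gives the same grasp; the last joint's range is limited). The gripper opens to 85 mm and grips with 20 to 120 N. Pads are 22 mm wide; open, the fingers measure 114 mm over their backs; the gripper's body (76 mm by 85 mm) begins 54 mm behind the grasp point. The pads swing forward as they close: fully open they stand 13 mm farther back than shut.
Start: joints at [0.997, 0.245, 1.558, -0, 1.339, -0.174], TCP at [0.253, 0.599, 0.231] pointing down, gripper open.
Joint ranges: [-3.13, 3.13], [-1.02, 2.26], [0.13, 2.54], [-0.95, 4.09], [0.21, 2.88], [-2.74, 2.74]. Speed limits (rad/s): [2.57, 2.57, 3.14, 3.14, 3.14, 3.14].

## Interface

Orientations are given as a rotation vector (axis times angle).
In Python, from cell import bot, imaging, ticket gives the robot as it stands.
- The arm moves only by the tool drive_tool, never from a script. Its argument "moves" is a list that holds one entry, the list of rows, each a list of 5 numbers: the shift along the tool's x, y, z scaled (see below), then the turn about the tool's x scaled (see below), then the opening, from 0 (shut) to 1 (fully open). A call has 1 to 5 rows; each row shifts and turns the commanded pose from where the row before left it, along the tool's axes as they then stand; what a row does not reach is not made up. The controller multiplies each number of a shift by 3 cm and each number of a turn by 30 degrees. A row lasts 1/12 s, in which the tool goes at most 41.7 mm and 7.16 degrees, less where a joint would pass 70% of its speed; a pose out of reach is approached as far as the arm can. A call with a number of a shift or a turn outside -1 to 1 is refused whole. A call with a gripper value outside its range is refused whole. The fingers move at their own pace and stop on an object; the grip force is fixed at half the most. Time passes only in rows, so rows that do not move let the fingers close. It gives the time, the measured TCP pose, the force and the opening at its end, in the units of the state.
- bot.observe(): the state, without advancing time (a new reading comes with each control period).
- imaging.snapshot(name): name is "side" or "top" or "wrist"; returns (picture, depth): 400x640x3 uint8, blue, green, red; 400x640 float32, m along the optical axis (not along the pixel's ray), 0 where there is no reading.
- imaging.camera_model(name): a dict with "intrinsics" (3x3 intrinsics, pixels), "R" (3x3) and "t" (3): a world point X has camera coordinates R X + t; the wrist camera has in their place "tool_from_camera" (4x4, takes a point from camera to tool coordinates, whose origin is the TCP and whose axes are the tool frame's). Camera axes: x right, y down, z forward; pixel columns grow to the right and rows downward; lengths in m; the calibration is good to about 2 mm. The wrist camera is an equidistant fisheye: a pixel r from the principal point sees the ray r / f radians off the axis. A picture is of the moment at which its call begins: read the wrist's pose just before it. camera_model takes no time and is no camera call.
- ticket.sign_off(): hands the job in, once; it reports no verdict.
The state is a dict: "time": time; "q": joint angles; "joint_vel": joint speeds; "effort": joint torques, N m; "tcp_pos": TCP position; "orientation": TCP orientation; "ft_force": force on the tool from outside, world axes, zero at the start; "moment": the same for the moment, N m; "gripper_width": finger opening in m.
Only numpy, scipy, OpenCV 4.12 (cv2) and the standard library are available. Lean on these libraries where they do the work, as an engineer would, in place of code of your own. Each camera call takes 0.05 s, during which the arm holds its last target. There are 200 camera calls.

## Task

Do the touch check on the cured paint streak: with the fingers closed, lay the fingertips lightly on the broad end of the raised streak and run them along it to the narrow end in one unbroken stroke, then lift the hand clear. Keep the touch light, so that the cushioned bed gives a few millimetres all the way but never comes near the bottom of its travel. Only touch: do not grip, lift or shift the panel or knock the things standing around it.

Things in the scene. Friction and masses are not known exactly. Their poses are not given: they have to be found in the camera images.
- panel: Loose bare aluminium panel, 230 x 77 x 4 mm, flat in the bed's pocket (1.5 mm play). Origin: centre of its underside, z up. Along its middle, on its x axis, runs a straight raised streak of cured paint 200 mm long, 1.5 mm proud (flat top 5.5 mm above the origin, 41.5 mm above the table when unloaded), tapering evenly from 30 mm wide (broad end, x = -100 mm) to 12 mm (narrow end, x = +100 mm).
- broad_end (a point): Point on top of the paint streak, on its centre line, 15 mm in from its broad end (x = -85 mm on the panel). Start the stroke here. Axes as the panel.
- streak_mid (a point): Point on top of the paint streak at its middle (x = 0 on the panel). Axes as the panel.
- narrow_end (a point): Point on top of the paint streak, on its centre line, 15 mm in from its narrow end (x = +85 mm on the panel). Finish the stroke here. Axes as the panel.
- pocket_mid (a point): Centre of the floor of the bed's pocket, where the panel's underside rests; x along the bed, z up. The grey bed is a plate 260 x 106 mm whose rim stands 3 mm above the pocket floor (1 mm below the panel's top). It rides on black foam over a fixed steel base 270 x 125 x 12 mm and stays level wherever it is pressed. Base and bed may lie at any yaw.
- bed (a joint): How far the cushioned bed has sunk, m: 0 unloaded, 0.016 at the hard bottom of its travel. It begins to sink at about 1.5 N and then gives 2 mm per newton (about 4 N at 5 mm); it springs back up when released.
- can: Bystander: closed small yellow paint tin with steel rims, 73 mm across, 75 mm high, origin at the centre of its underside; stands beside the bed. Leave it alone.
- jar: Bystander: closed white plastic sample jar, 58 mm across, 85 mm high, origin at the centre of its underside; stands beside the bed. Leave it alone.
- applicator: Bystander: steel film applicator, a small bridge-shaped block 70 x 34 x 26 mm, origin at the centre of its underside; stands on the other side of the bed. Leave it alone.
- brush: Bystander: paint brush lying flat on the table beyond the applicator, along its own x axis. Leave it alone.
There are look-alikes about, which are no part of the job. Several things have the shape of the panel; the one meant has the colours described above.

How it is judged:
By the outcome, as a careful person would: the job done as asked, in the order asked, and still so for the second after the job is handed in, with the robot touching nothing.
It also fails if it takes over 37 s, if anything falls off the work surface, if the arm or the gripper's body presses on something with over 40 N, if the wrist force passes 120 N, or if a joint passes its speed limit or range.

## Working session

There is one attempt and no reset: what is moved stays moved. The work goes in short steps, Python scripts to look and compute and a tool call to move; the robot and the scene stay as the last step left them, time stands still between calls to the robot, and variables do not carry over. Pictures are saved under pics/ and viewed, about 8 in all and at most 12, crops included, and the job is handed in when it is done.

Besides the shell and the picture viewer there is one more tool, called after ">>>" by a JSON object that holds its "api" and its "payload". drive_tool: Moves the arm, as the interface text tells. Shifts and turns lie within -1 to 1; 1 stands for 3 cm of shift or 30 degrees of turn. Its arguments: {"type":"object","properties":{"moves":{"type":"array"}},"required":["moves"]}

```bash
mkdir -p pics; python3 - <<'E'
from cell import bot, imaging
import cv2, numpy as np
s=bot.observe(); print({k:np.round(v,3) for k,v in s.items()})
for n in ("top","side"):
    p,d=imaging.snapshot(n); cv2.imwrite(f"pics/{n}0.png",p); np.save(f"{n}0.npy",d)
    m=imaging.camera_model(n); print(n,{k:np.round(v,4).tolist() if not isinstance(v,str) else v for k,v in m.items()})
E
```

```text
{'time': np.float64(0.0), 'q': array([ 0.997,  0.246,  1.559, -0.   ,  1.339, -0.174]), 'joint_vel': array([ 0.   , -0.001,  0.001, -0.001, -0.   , -0.001]), 'effort': array([ 0.0000e+00, -4.2953e+01, -3.2611e+01, -0.0000e+00,  6.0000e-03,
       -0.0000e+00]), 'tcp_pos': array([0.253, 0.598, 0.23 ]), 'orientation': array([-0.911,  1.374,  0.909]), 'ft_force': array([-0.228, -0.531,  0.759]), 'moment': array([-0.027,  0.001,  0.059]), 'gripper_width': np.float64(0.086)}
top {'intrinsics': [[399.5933, 0.0, 321.4001], [0.0, 399.5933, 200.5064], [0.0, 0.0, 1.0]], 'R': [[-0.0052, -0.9995, 0.0297], [-0.9927, 0.0015, -0.1209], [0.1208, -0.0301, -0.9922]], 't': [-0.0293, 0.5739, 0.9734]}
side {'intrinsics': [[481.0989, 0.0, 315.3302], [0.0, 481.0989, 193.5068], [0.0, 0.0, 1.0]], 'R': [[-0.984, -0.1772, -0.0209], [-0.1052, 0.6711, -0.7339], [0.144, -0.7199, -0.6789]], 't': [0.546, 0.1291, 0.9127]}
```

View pics/top0.png

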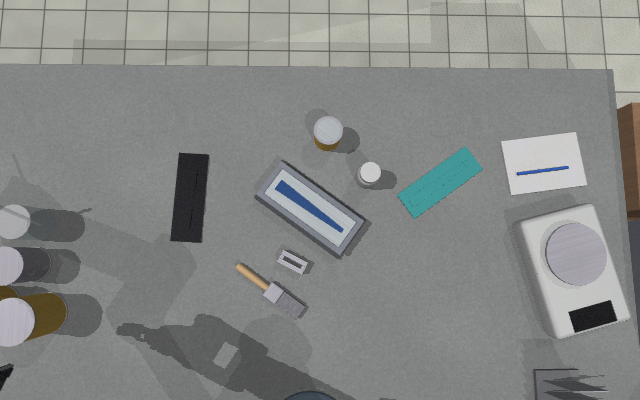

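View pics/side0.png

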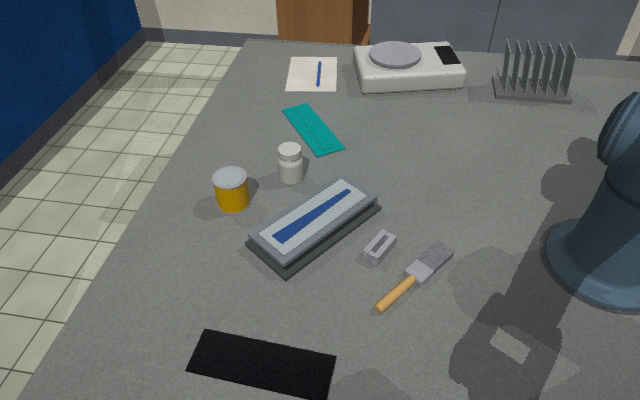

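Candidates for the panel, by pixel in the top view:
- bare aluminium panel with a blue streak, in the grey bed (310,208)
- black plate (190,197)
- teal plate (440,182)
- white sheet with a blue line (543,165)

The aluminium one in the bed fits the description. Its broad end is at upper left (280,185) and its narrow end at lower right (342,232). In the side view, the broad end is the near-left one (280,238).

```bash
cat > h.py <<'E'
import cv2, numpy as np
from cell import imaging
def ray_plane(n,uv,z):
    m=imaging.camera_model(n);K,R,t=(np.array(m[k]) for k in("intrinsics","R","t"))
    c=-R.T@t; d=(R.T@np.linalg.inv(K)@np.c_[uv,np.ones(len(uv))].T).T
    return c+d*((z-c[2])/d[:,2])[:,None]
def blue(p,roi):
    h=cv2.cvtColor(p,cv2.COLOR_BGR2HSV); m=cv2.inRange(h,(100,120,40),(130,255,255))
    k=np.zeros_like(m); x0,y0,x1,y1=roi; k[y0:y1,x0:x1]=m[y0:y1,x0:x1]; return k
def streak(P):
    """P: Nx2 world points over the streak -> centre of length, dir to narrow, length, end widths"""
    mu=P.mean(0); w,V=np.linalg.eigh(np.cov((P-mu).T)); e=V[:,1]; s=(P-mu)@e; v=(P-mu)@np.array([-e[1],e[0]])
    if abs(s.min())>abs(s.max()): e,s,v=-e,-s,-v
    a,b=s.min(),s.max(); c=mu+e*(a+b)/2
    wid=lambda f:np.ptp(v[abs(s-(a+f*(b-a)))<.006])
    return c,e,b-a,wid(.1),wid(.9)
E
python3 - <<'E'
import cv2,numpy as np
from h import *
from cell import imaging
for n,roi in(("top",(250,150,375,260)),("side",(240,170,390,280))):
    p=cv2.imread(f"pics/{n}0.png"); m=blue(p,roi); v,u=np.nonzero(m)
    d=np.load(f"{n}0.npy"); M=imaging.camera_model(n);K,R,t=(np.array(M[k]) for k in("intrinsics","R","t"))
    W=(R.T@((np.linalg.inv(K)@np.c_[u,v,np.ones(len(u))].T)*d[v,u]-t[:,None])).T
    P=ray_plane(n,np.c_[u,v],.0415)[:,:2]
    c,e,L,w0,w1=streak(P); print(n,len(u),"c",c.round(4),"yaw",np.degrees(np.arctan2(e[1],e[0])).round(2),"L,w",L,w0,w1,"depth z",np.median(W[:,2]))
    print(" broad",c-.085*e,"narrow",c+.085*e)
print("can top,jar top, applicator",ray_plane("top",[[328,130]],.075),ray_plane("top",[[370,172]],.085),ray_plane("top",[[292,262]],.026))
p=cv2.imread("pics/top0.png")[150:270,240:390]; cv2.imwrite("pics/crop.png",cv2.resize(p,None,fx=5,fy=5))
E
```

```text
top 605 c [ 0.5566 -0.0018] yaw -126.28 L,w 0.1975209656564763 0.02518213539155305 0.01102798327782685 depth z 0.04038009242670345
 broad [0.6068643  0.06674145] narrow [ 0.5062675  -0.07029972]
side 740 c [ 0.5562 -0.0009] yaw -126.2 L,w 0.1986240803849747 0.02717531695999705 0.01243138347180071 depth z 0.0409299564245217
 broad [0.6063838  0.06765993] narrow [ 0.50599048 -0.06953038]
can top,jar top, applicator [[ 0.74495253 -0.04732698  0.075     ]] [[ 0.6372788  -0.14819877  0.085     ]] [[0.42043611 0.04265557 0.026     ]]
```

View pics/crop.png

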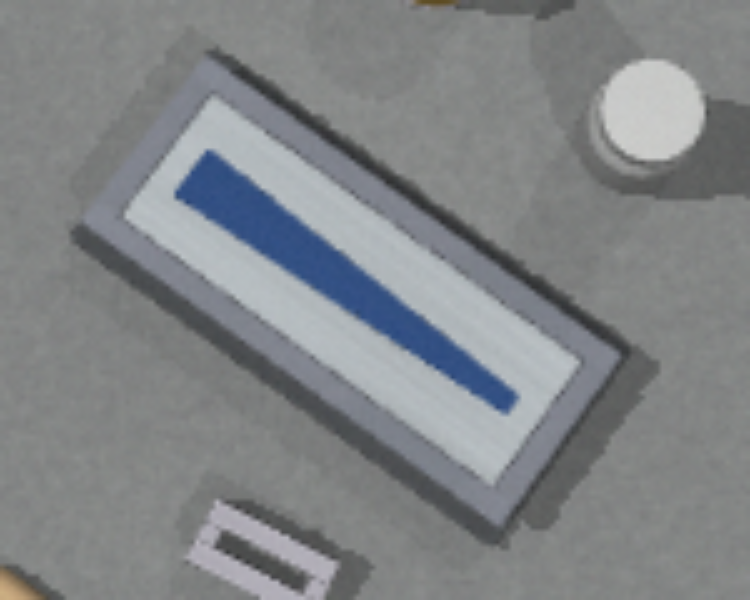

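The two views agree to about 1 mm: length 198 mm, height 41 mm, yaw about -126.2°. The crop confirms a bare panel in the grey bed with its broad end at upper left. Next I'll work out the approach in tool axes.

```bash
cat > plan.py <<'E'
import numpy as np,sys
from cell import bot
from scipy.spatial.transform import Rotation as Ro
c=np.array([.5564,-.0014]); a=np.radians(-126.25); e=np.array([np.cos(a),np.sin(a)])
B=np.r_[c-.085*e,.0415]; N=np.r_[c+.085*e,.0415]
s=bot.observe(); R=Ro.from_rotvec(s["orientation"]).as_matrix(); p=s["tcp_pos"]
print("t",round(s["time"],2),"p",p.round(4),"f",s["ft_force"].round(2),"w",round(s["gripper_width"],3)); print("axes x,y,z (cols)\n",R.round(3))
d=p[:2]-c; print("along",(d@e*1e3).round(1),"across",(d@[-e[1],e[0]]*1e3).round(1),"height over streak",((p[2]-.0415)*1e3).round(1))
for j in(1,2): print("angle of axis",j,"to stroke",np.degrees(np.arctan2(e[1]*R[0,j]-e[0]*R[1,j],e@R[:2,j])).round(1))
for n,T in(("broad",B),("narrow",N)): print(n,"delta tool units",(R.T@(T-p)/.03).round(3))
E
python3 plan.py
```

```text
t 0.1 p [0.2527 0.5983 0.2303] f [ 0.43 -0.23 -0.37] w 0.086
axes x,y,z (cols)
 [[-0.001 -0.921  0.389]
 [-0.002  0.389  0.921]
 [-1.     0.    -0.002]]
along -304.1 across -599.5 height over streak 188.8
angle of axis 1 to stroke 76.7
angle of axis 2 to stroke 166.7
broad delta tool units [  6.307 -17.761 -11.706]
narrow delta tool units [  6.318 -16.454 -17.219]
```

```bash
python3 - <<'E'
import numpy as np
from cell import imaging
d=np.load("top0.npy");M=imaging.camera_model("top");K,R,t=(np.array(M[k]) for k in("intrinsics","R","t"))
for uv in[(13,222),(6,265),(12,320),(30,320),(3,375)]:
    z=d[uv[1],uv[0]]; print(uv,(R.T@(np.linalg.inv(K)@[*uv,1]*z-t)).round(3))
E
```

```text
(13, 222) [0.517 0.678 0.101]
(6, 265) [0.42  0.683 0.104]
(12, 320) [0.303 0.645 0.123]
(30, 320) [0.302 0.608 0.122]
(3, 375) [0.238 0.53  0.297]
```

>>> {"api": "drive_tool", "payload": {"moves": [[[0, -1, -0.4, 0.22, 0], [0, -1, -0.4, 0.22, 0], [0, -1, -0.4, 0, 0], [0, -1, -0.4, 0, 0], [0, -1, -0.4, 0, 0]]]}}

```text
time: 0.52
tcp_pos: [0.348, 0.4672, 0.2307]
orientation: [-0.734, 1.444, 0.734]
ft_force: [0.5, 0.1, -0.5]
gripper_width: 0.0253
```

>>> {"api": "drive_tool", "payload": {"moves": [[[0, -1, -0.36, 0, 0], [0, -1, -0.36, 0, 0], [0, -1, -0.36, 0, 0], [0, -1, -0.36, 0, 0], [0, -1, -0.36, 0, 0]]]}}

```text
time: 0.93
tcp_pos: [0.4374, 0.3351, 0.2309]
orientation: [-0.734, 1.444, 0.734]
ft_force: [1.3, 0.3, 0.7]
gripper_width: 0.0002
```

```bash
python3 plan.py
```

```text
t 0.93 p [0.4374 0.3351 0.2309] f [1.33 0.27 0.72] w 0.0
axes x,y,z (cols)
 [[-0.001 -0.808  0.589]
 [-0.     0.589  0.808]
 [-1.     0.    -0.001]]
along -201.0 across -295.0 height over streak 189.4
angle of axis 1 to stroke 89.9
angle of axis 2 to stroke 179.9
broad delta tool units [ 6.313 -9.824 -3.889]
narrow delta tool units [ 6.317 -9.809 -9.556]
```

>>> {"api": "drive_tool", "payload": {"moves": [[[0, -1, -0.39, 0, 0], [0, -1, -0.39, 0, 0], [0, -1, -0.39, 0, 0], [0, -1, -0.39, 0, 0], [0, -1, -0.39, 0, 0]]]}}

```text
time: 1.35
tcp_pos: [0.5241, 0.1995, 0.2309]
orientation: [-0.734, 1.444, 0.734]
ft_force: [0.3, 1.1, 0.3]
gripper_width: -0.0
```

>>> {"api": "drive_tool", "payload": {"moves": [[[0.9, -1, -0.39, 0, 0], [0.9, -1, -0.39, 0, 0], [0.9, -1, -0.39, 0, 0], [0.9, -1, -0.39, 0, 0], [0.9, -0.8, -0.36, 0, 0]]]}}

```text
time: 1.77
tcp_pos: [0.6063, 0.0686, 0.0957]
orientation: [-0.733, 1.443, 0.733]
ft_force: [0.8, 1.1, 1.0]
gripper_width: 0.0
```

>>> {"api": "drive_tool", "payload": {"moves": [[[0, 0, 0, 0, 0], [0, 0, 0, 0, 0], [0, 0, 0, 0, 0]]]}}

```text
time: 2.02
tcp_pos: [0.6055, 0.0708, 0.0974]
orientation: [-0.733, 1.443, 0.734]
ft_force: [0.2, -0.0, 0.2]
gripper_width: 0.0
```

```bash
python3 plan.py; python3 - <<'E'
import cv2,numpy as np
from cell import imaging
for n in("side","wrist"):
    p,d=imaging.snapshot(n); cv2.imwrite(f"pics/{n}1.png",p)
m=imaging.camera_model("wrist");print(m)
p=cv2.imread("pics/side1.png")[120:300,200:440]
cv2.imwrite("pics/both1.png",np.vstack([cv2.resize(p,(480,360))[:,:],cv2.resize(cv2.imread("pics/wrist1.png"),(480,300))])[:,:][:600])
E
```

```text
t 2.02 p [0.6055 0.0708 0.0974] f [ 0.24 -0.03  0.24] w 0.0
axes x,y,z (cols)
 [[-0.    -0.808  0.589]
 [ 0.     0.589  0.808]
 [-1.     0.     0.   ]]
along -87.3 across -3.1 height over streak 55.9
angle of axis 1 to stroke 89.9
angle of axis 2 to stroke 179.9
broad delta tool units [ 1.864 -0.104 -0.078]
narrow delta tool units [ 1.863 -0.09  -5.744]
{'intrinsics': array([[309.70691629,   0.        , 319.57931014],
       [  0.        , 309.70691629, 203.39507241],
       [  0.        ,   0.        ,   1.        ]]), 'tool_from_camera': array([[-3.40558738e-04, -3.21856261e-01,  9.46788483e-01,
        -1.42948220e-01],
       [-1.79722398e-04, -9.46788503e-01, -3.21856333e-01,
         8.38182713e-02],
       [ 9.99999926e-01, -2.79770083e-04,  2.64592318e-04,
         3.31392458e-04],
       [ 0.00000000e+00,  0.00000000e+00,  0.00000000e+00,
         1.00000000e+00]])}
```

View pics/wrist1.png

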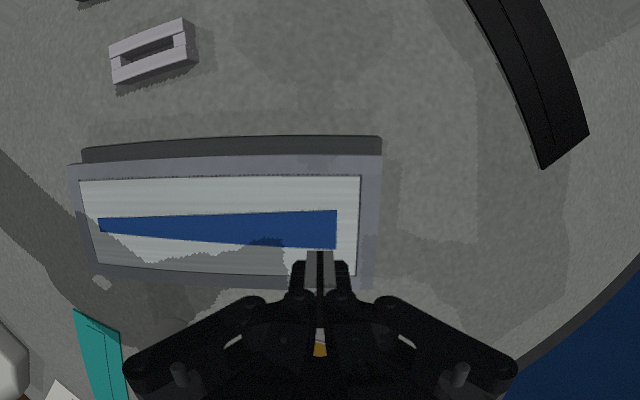

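View pics/both1.png

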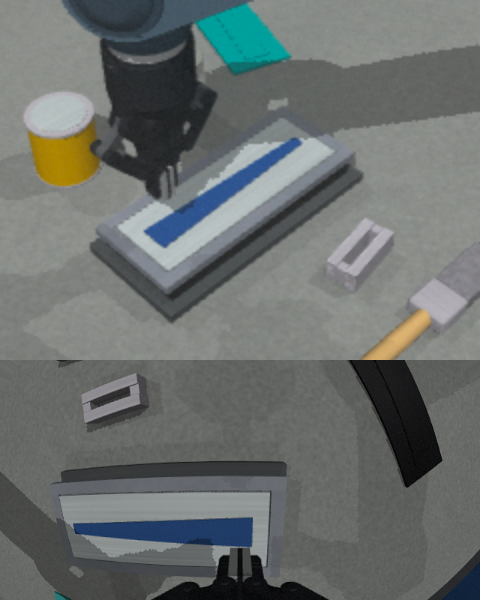

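The wrist view shows the closed tips near (320,255), above the broad end, whose edge is at (336,230). The side view shows the hand clear of the can. Next I'll measure the streak in the wrist view.

```bash
python3 - <<'E'
import cv2,numpy as np
from h import *
from cell import imaging,bot
from scipy.spatial.transform import Rotation as Ro
s=bot.observe();R=Ro.from_rotvec(s["orientation"]).as_matrix();p=s["tcp_pos"]
m=imaging.camera_model("wrist");K=np.array(m["intrinsics"]);T=np.array(m["tool_from_camera"])
v,u=np.nonzero(blue(cv2.imread("pics/wrist1.png"),(90,195,345,250)))
x=(u-K[0,2])/K[0,0];y=(v-K[1,2])/K[1,1];r=np.hypot(x,y)
d=np.c_[x/r*np.sin(r),y/r*np.sin(r),np.cos(r)]@T[:3,:3].T@R.T; o=p+R@T[:3,3]
P=(o+d*((.0415-o[2])/d[:,2])[:,None])[:,:2]
# centreline from mid-part columns and the ends
c0=np.array([.5564,-.0014]);a=np.radians(-126.25);e=np.array([np.cos(a),np.sin(a)]);n=np.array([-e[1],e[0]])
S=(P-c0)@e;V=(P-c0)@n; print("along range",S.min(),S.max())
for q in np.arange(-.09,.1,.03):
    k=abs(S-q)<.004; print(q.round(2),"across mid mm",(1e3*(V[k].min()+V[k].max())/2).round(1),"width",(1e3*np.ptp(V[k])).round(1))
E
```

```text
along range -0.10023252374002622 0.10006461168773083
-0.09 across mid mm 1.2 width 28.6
-0.06 across mid mm 1.0 width 26.4
-0.03 across mid mm 0.9 width 23.0
0.0 across mid mm 1.0 width 20.9
0.03 across mid mm 1.3 width 17.5
0.06 across mid mm 1.0 width 15.7
0.09 across mid mm 0.7 width 12.0
```

Wrist view: length 200 mm, ends on the estimate, and the centre line about 1 mm off across. I'll take half to most of that correction and descend.

>>> {"api": "drive_tool", "payload": {"moves": [[[0.6, -0.13, -0.08, 0, 0], [0.6, 0, 0, 0, 0], [0.4, 0, 0, 0, 0], [0, 0, 0, 0, 0], [0, 0, 0, 0, 0]]]}}

```text
time: 2.53
tcp_pos: [0.607, 0.067, 0.0494]
orientation: [-0.734, 1.443, 0.735]
ft_force: [-0.4, 0.1, 0.0]
gripper_width: 0.0
```

```bash
python3 plan.py
```

```text
t 2.53 p [0.607  0.067  0.0494] f [-0.44  0.08  0.02] w 0.0
axes x,y,z (cols)
 [[-0.    -0.809  0.588]
 [ 0.     0.588  0.809]
 [-1.     0.    -0.   ]]
along -85.1 across 0.4 height over streak 7.9
angle of axis 1 to stroke 89.8
angle of axis 2 to stroke 179.8
broad delta tool units [ 0.265  0.013 -0.003]
narrow delta tool units [ 0.265  0.032 -5.669]
```

>>> {"api": "drive_tool", "payload": {"moves": [[[0.1, 0, 0, 0, 0], [0.1, 0, 0, 0, 0], [0.1, 0, 0, 0, 0], [0.08, 0, 0, 0, 0], [0, 0, 0, 0, 0]]]}}

```text
time: 2.95
tcp_pos: [0.6079, 0.0664, 0.0382]
orientation: [-0.734, 1.442, 0.733]
ft_force: [0.5, 0.1, 2.6]
gripper_width: -0.0001
```

>>> {"api": "drive_tool", "payload": {"moves": [[[0, 0, 0, 0, 0], [0, 0, 0, 0, 0]]]}}

```text
time: 3.12
tcp_pos: [0.6079, 0.0663, 0.0385]
orientation: [-0.734, 1.442, 0.733]
ft_force: [1.3, 0.7, 2.4]
gripper_width: 0.0003
```

Contact made at about 2.5 N, 3 mm sunk. I'll press about 1.5–2 mm more and start the stroke.

>>> {"api": "drive_tool", "payload": {"moves": [[[0.06, 0, 0, 0, 0], [0, 0.003, -0.1, 0, 0], [0, 0.003, -0.2, 0, 0], [0, 0.003, -0.25, 0, 0], [0, 0.003, -0.25, 0, 0]]]}}

```text
time: 3.53
tcp_pos: [0.5927, 0.0466, 0.0363]
orientation: [-0.734, 1.443, 0.733]
ft_force: [1.9, 2.5, 4.2]
gripper_width: -0.0002
```

```bash
python3 plan.py
```

```text
t 3.53 p [0.5927 0.0466 0.0363] f [1.95 2.53 4.24] w -0.0
axes x,y,z (cols)
 [[ 0.001 -0.808  0.589]
 [ 0.     0.589  0.808]
 [-1.    -0.001  0.001]]
along -60.2 across 0.9 height over streak -5.2
angle of axis 1 to stroke 89.9
angle of axis 2 to stroke 179.9
broad delta tool units [-0.174  0.027  0.826]
narrow delta tool units [-0.177  0.041 -4.841]
```

Sunk 5.2 mm at 4.2 N and centred. I'll carry on along the streak.

>>> {"api": "drive_tool", "payload": {"moves": [[[0, 0, -0.25, 0, 0], [0, 0, -0.25, 0, 0], [0, 0, -0.25, 0, 0], [0, 0, -0.25, 0, 0], [0, 0, -0.25, 0, 0]]]}}

```text
time: 3.95
tcp_pos: [0.5702, 0.0162, 0.036]
orientation: [-0.733, 1.443, 0.734]
ft_force: [2.0, 2.7, 4.5]
gripper_width: -0.0
```

>>> {"api": "drive_tool", "payload": {"moves": [[[0, 0, -0.25, 0, 0], [0, 0, -0.25, 0, 0], [0, 0, -0.25, 0, 0], [0, 0, -0.25, 0, 0], [0, 0, -0.25, 0, 0]]]}}

```text
time: 4.37
tcp_pos: [0.5481, -0.014, 0.0359]
orientation: [-0.734, 1.443, 0.734]
ft_force: [1.2, 2.6, 4.7]
gripper_width: 0.0
```

```bash
python3 plan.py
```

```text
t 4.37 p [ 0.5481 -0.014   0.0359] f [1.2  2.64 4.72] w 0.0
axes x,y,z (cols)
 [[-0.    -0.808  0.589]
 [ 0.     0.589  0.808]
 [-1.     0.    -0.   ]]
along 15.1 across 0.8 height over streak -5.6
angle of axis 1 to stroke 89.9
angle of axis 2 to stroke 179.9
broad delta tool units [-0.186  0.019  3.336]
narrow delta tool units [-0.185  0.033 -2.33 ]
```

>>> {"api": "drive_tool", "payload": {"moves": [[[0, 0, -0.25, 0, 0], [0, 0, -0.25, 0, 0], [0, 0, -0.25, 0, 0], [0, 0, -0.25, 0, 0], [0, 0, -0.25, 0, 0]]]}}

```text
time: 4.78
tcp_pos: [0.526, -0.0443, 0.036]
orientation: [-0.734, 1.443, 0.734]
ft_force: [1.8, 3.3, 4.9]
gripper_width: 0.0001
```

```bash
python3 plan.py
```

```text
t 4.78 p [ 0.526  -0.0443  0.036 ] f [1.78 3.34 4.87] w 0.0
axes x,y,z (cols)
 [[-0.    -0.808  0.589]
 [ 0.     0.589  0.808]
 [-1.     0.    -0.   ]]
along 52.6 across 0.9 height over streak -5.5
angle of axis 1 to stroke 89.9
angle of axis 2 to stroke 179.9
broad delta tool units [-0.185  0.019  4.586]
narrow delta tool units [-0.185  0.033 -1.081]
```

>>> {"api": "drive_tool", "payload": {"moves": [[[0, 0, -0.25, 0, 0], [0, 0, -0.25, 0, 0], [0, 0, -0.25, 0, 0], [0, 0, -0.2, 0, 0], [0, 0, -0.1, 0, 0]]]}}

```text
time: 5.2
tcp_pos: [0.5074, -0.0699, 0.0359]
orientation: [-0.733, 1.444, 0.733]
ft_force: [0.7, 2.9, 4.1]
gripper_width: 0.0002
```

```bash
python3 plan.py
```

```text
t 5.2 p [ 0.5074 -0.0699  0.0359] f [0.71 2.94 4.07] w 0.0
axes x,y,z (cols)
 [[-0.    -0.808  0.59 ]
 [ 0.     0.59   0.808]
 [-1.     0.    -0.   ]]
along 84.2 across 1.0 height over streak -5.6
angle of axis 1 to stroke 89.9
angle of axis 2 to stroke 179.9
broad delta tool units [-0.187  0.022  5.64 ]
narrow delta tool units [-0.186  0.033 -0.027]
```

>>> {"api": "drive_tool", "payload": {"moves": [[[0, 0, -0.06, 0, 0], [0, 0, 0, 0, 0], [-0.2, 0, 0, 0, 0], [-0.4, 0, 0, 0, 0], [-0.8, 0, 0, 0, 0]]]}}

```text
time: 5.62
tcp_pos: [0.504, -0.0697, 0.0759]
orientation: [-0.73, 1.449, 0.739]
ft_force: [-0.5, -0.6, -0.5]
gripper_width: -0.0003
```

>>> {"api": "drive_tool", "payload": {"moves": [[[-1, 0, 0, 0, 0], [-1, 0, 0, 0, 0], [-1, 0, 0, 0, 0], [0, 0, 0, 0, 0], [0, 0, 0, 0, 0]]]}}

```text
time: 6.03
tcp_pos: [0.5078, -0.071, 0.1704]
orientation: [-0.736, 1.441, 0.731]
ft_force: [-0.3, -0.1, -1.2]
gripper_width: 0.0002
```

```bash
python3 plan.py; python3 - <<'E'
import cv2,numpy as np
from h import *
from cell import imaging
p,d=imaging.snapshot("side"); cv2.imwrite("pics/side2.png",p)
m=blue(p,(240,170,390,280));v,u=np.nonzero(m);c,e,L,a,b=streak(ray_plane("side",np.c_[u,v],.0415)[:,:2]);print(c,np.degrees(np.arctan2(e[1],e[0])),L)
E
```

```text
t 6.03 p [ 0.5078 -0.071   0.1704] f [-0.27 -0.08 -1.19] w 0.0
axes x,y,z (cols)
 [[ 0.003 -0.808  0.589]
 [-0.002  0.589  0.808]
 [-1.    -0.004  0.001]]
along 84.8 across 1.9 height over streak 128.9
angle of axis 1 to stroke 89.8
angle of axis 2 to stroke 179.8
broad delta tool units [4.3   0.064 5.659]
narrow delta tool units [ 4.297  0.08  -0.008]
[ 0.55619841 -0.00094326] -126.20302982561121 0.19862481735886578
```

View pics/side2.png

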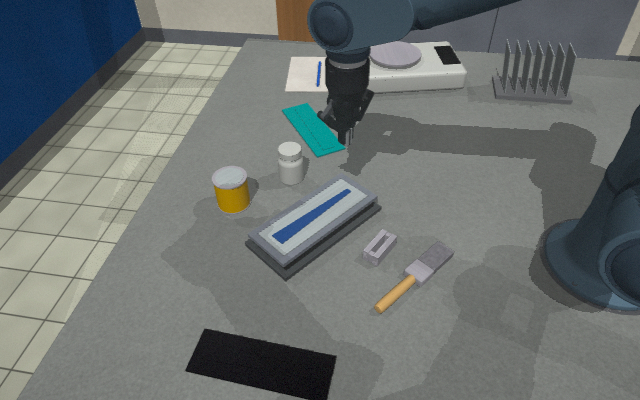

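The side view shows the hand well clear above the bed (tips near (343,135)). The panel measures where it was before the stroke. The tin (232,190), jar (290,163), applicator and brush have not moved. I'll hand in.

```bash
python3 -c "
from cell import ticket; print(ticket.sign_off())"
```

```text
the job is handed in; nothing more can be done
None
```

The touch check is done and handed in. The closed fingertips ran in one stroke from the broad end to the narrow end of the blue streak, about 85 mm either side of its middle. I then lifted the hand clear by about 13 cm, about 6 s into the 37 s allowed.

- **Touch:** the upward force read 4.1–4.9 N along the stroke, with the bed sunk about 5–5.6 mm of its 16 mm. At first contact it was about 3 mm and 2.5 N. These are readings at the end of each short move, not a continuous record.
- **Centring:** the tips stayed within about 1 mm of the streak's centre line. The wrist view put that line about 1 mm across from the top and side views, and I steered to the wrist view.
- **After the lift:** the side camera measured the panel in the same place as before the stroke. The tin, jar, applicator and brush stood where they were.
- **Open point:** the last force reading in free air was about -1.2 N. That is somewhat above the roughly 1 N noise seen earlier, probably from the hand still settling. No check disagreed otherwise.

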